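# Unclip the tested rail hanger and zero the pull tester

### The arm

A 6-joint arm with a two-finger parallel gripper is mounted at the origin on a cart in front of the work surface, level with it; the furniture and walls round the work are solid. World frame = base frame: x ahead of the robot, y to its left, z up, the work surface at z = 0. Lengths are in m, angles in rad, forces in N, time in s.
With the tool pointing down it reaches from about 0.35 to 0.775 m from the base axis. Payload 7.3 kg.
Tool frame: the origin (TCP) lies at the centre of the arm's flange, where the gripper is bolted on; the fingertips stand 178 mm ahead of it and the grasp point (between the pads) lies 159 mm ahead of it; z points along the fingers, y is the line along which they close (so a half turn about z gives the same grasp; the last joint's range is limited). The gripper opens to 92 mm and grips with 3 to 60 N. Pads are 19 mm wide; open, the fingers measure 130 mm over their backs; the gripper's body (75 mm by 190 mm) begins 47 mm behind the grasp point.
Start: joints at [1.056, 0.342, 1.524, -0, 1.275, -0.146], TCP at [0.189, 0.49, 0.405] pointing down, gripper open.
Joint ranges: [-2.53, 2.53], [-0.77, 2.02], [0.04, 2.7], [-1, 4.14], [0.28, 2.66], [-3.11, 3.11]. Speed limits (rad/s): [2.57, 2.57, 3.14, 3.14, 3.14, 3.14].

### API

Orientations are given as [roll, pitch, yaw] about the fixed x, y, z axes, in that order (R = Rz(yaw) Ry(pitch) Rx(roll)).
In Python, from cell import robot, camrig, order gives the robot as it stands (robot), with the cameras (camrig) and the job (order).
- The arm moves only by the shell command python3 drive.py [OPENING] [FORCE], which reads ROWS from standard input. ROWS is one flat JSON list of numbers that holds 1 to 8 rows one after another, with no inner brackets; each row has 6 numbers: dx, dy, dz in shares of 1 m (1.0 is 1 m), then a rotation vector rx, ry, rz in fractions of the full range, 1 being 90 degrees; each row shifts and turns the commanded pose from where the row before left it, along the tool's axes as they then stand; what a row does not reach is not made up. A row lasts 1/12 s, in which the tool goes at most 0.0417 m and 0.125 rad, less where a joint would pass 70% of its speed; a pose out of reach is approached as far as the arm can. OPENING is the finger opening in m, set as the command begins (- or left out keeps the last). The fingers move at their own pace and stop on an object; FORCE is the grip in N (left out, the last holds). Time passes only in rows, so rows that do not move let the fingers close. It prints the time, the measured TCP pose, the force, the opening and the grip force at its end. A shift or turn number past 1, either way, is cut back to 1. Input that does not fit is refused with a message, and nothing moves.
- robot.observe(): the state, without advancing time (a new reading comes with each control period).
- camrig.read_camera(name): name is "scene" or "top" or "wrist"; returns a dict with "image" (480x640x3 uint8, red, green, blue), "fx", "fy", "cx", "cy" (pixels), "pose" (4x4, takes a point from camera to world coordinates). Camera axes: x right, y down, z forward; pixel columns grow to the right and rows downward; lengths in m; the calibration is good to about 2 mm. A picture is of the moment at which its call begins. There is no depth.
- order.hand_in(): hands the job in; it is judged then, once.
The state is a dict: "time": time; "qpos": joint angles; "qvel": joint speeds; "joint_efforts": joint torques, N m; "tool_pos": TCP position; "tool_rot": TCP orientation; "contact_force": force on the tool from outside, world axes, zero at the start; "torque": the same for the moment, N m; "opening": finger opening in m; "grip_force": force on a finger pad.
Only numpy, scipy, OpenCV 4.12 (cv2) and the standard library are available. Lean on these libraries where they do the work, as an engineer would, in place of code of your own. Each camera call takes 0.05 s, during which the arm holds its last target. There are 200 camera calls.

### The job

The pull test is over and its reading is written down. Pull the brass hanger straight up off the tester's rail, past the sprung detent, and stand it upright on its feet in the wooden tray next to the one already tested, without disturbing that one or the tools on the bench. The pull swings the tester's needle and can push the red peak pointer up again, so after it turn the black reset knob in the middle of the dial anticlockwise until the red pointer is fully home at its zero stop.

Things in the scene. Friction and masses are not known exactly. Their poses are not given: they have to be found in the camera images.
- tester: Bench pull tester, fixed: dark green cast base 150 (x) x 276 (y) x 30 mm, in the left or right half of the work area (the tray in the other). Origin under its centre; x points away from the operator, y to the operator's left. At +y (centre 68 mm along y) a round dial facing up, 122 mm across, rim 58 mm above the bench, reset knob in its middle; at -y (75 mm) the sample rail.
- rail (a joint): Rise of the sample rail, m: 0 at rest, up to 0.0125 when pulled up against its measuring spring, 0.9 N per mm. Rising, it swings the dial's black needle clockwise (0.1 to 0.15 rad per mm), which pushes the red peak pointer ahead; the needle falls back, the pointer stays. Rail: aluminium, 22 mm wide (tester's x), 84 mm long (y), top at 82 mm, dark end plates 28 mm wide up to 91 mm.
- rail_seat (a point): Point fixed to the tester over its centre line at y = -75 mm, 50 mm above the bench: where the hanger's origin is while it sits on the rail.
- hanger: Loose brass rail hanger, 0.1 to 0.2 kg: upside-down U saddle 40 (x) x 80 (y) x 38 mm high that straddles the rail, sides 4 mm, with an upright eye plate on top, 10 mm thick (x), 50 mm long (y), 38 to 78 mm above its feet, 17 mm hole. Origin midway between the feet, at their underside; y along the saddle, at the start parallel to the tester's y.
- hanger_grip (a point): On the middle plane of the hanger's eye plate, 62 mm above its feet: grip here from above across the 10 mm (hanger's x). Two sprung rollers in the rail hold ridges inside the hanger's sides: a straight upward pull of about 10 to 16 N frees it. The rail first follows it up about 8 to 12 mm, then it snaps free; 45 mm of lift clears rail and end plates.
- tray: Open wooden tray, fixed, 190 (x) x 130 (y) x 34 mm high outside, walls and floor 5 mm. Origin under its centre. The +x half holds the hanger already tested, about 48 mm along +x; the -x half is empty: a good place is 42 mm along -x, with the hanger's y along the tray's y.
- tested_hanger: Second brass hanger of the same shape, loose, already standing upright in the tray's +x half. Leave it as it stands.
- peak_knob (a joint): Angle of reset knob and red peak pointer (fixed together), rad: 0 at the zero stop, growing clockwise from above, to 4.5. A drag of 0.012 N m holds it. At 0 it points from the dial's centre along the tester's (-x, +y) diagonal, at the first dial mark beside a brass pin. Starts at 0.5 to 2.2; pulling off the hanger drives it up to about 1 or more if it was lower.
- knob_grip (a point): On the upright axis of the round black knurled reset knob (38 mm across, from 57 to 84 mm above the bench), 74 mm above the bench. The dial's window under it is 55 mm above the bench, the dial's rim 58 mm.
- tape_measure: Yellow tape measure, 91 mm, at the back of the bench: a bystander to leave alone.
- spring_clamp_a: Black spring clamp with orange tips, 132 mm, at the left of the bench: a bystander to leave alone.
- ratchet: Ratchet handle, 183 mm, at the back right of the bench: a bystander to leave alone.

How it is judged:
By the outcome, as a careful person would: the job done as asked, in the order asked, and still so for the second after the job is handed in, with the robot touching nothing.
It also fails if it takes over 64 s, if anything falls off the work surface, if the arm or the gripper's body presses on something with over 40 N, if the wrist force passes 120 N, or if a joint passes its speed limit or range.

## Working session

There is one attempt and no reset: what is moved stays moved. The work goes in short steps, Python scripts to look and compute and a shell command to move; the robot and the scene stay as the last step left them, time stands still between calls to the robot, and variables do not carry over. Pictures are saved under pics/ and viewed, at most 10 in all, crops included, and the job is handed in when it is done.

```bash
ls; mkdir -p pics; python3 - <<'E'
from cell import robot, camrig, order
import cv2,numpy as np
for n in ("top","scene"):
    c=camrig.read_camera(n); cv2.imwrite(f"pics/{n}0.png",c["image"][:,:,::-1]); print(n,c["fx"],c["fy"],c["cx"],c["cy"]); print(np.round(c["pose"],4).tolist())
print(robot.observe())
E
```

```text
cell.py
drive.py
pics
top 513.2469339260845 513.2469339260845 312.1774376114522 243.27171846560424
[[0.0024, -0.9963, 0.0864, 0.5225], [-1.0, -0.0018, 0.0069, 0.0184], [-0.0067, -0.0864, -0.9962, 1.4563], [0.0, 0.0, 0.0, 1.0]]
scene 557.6529610985912 557.6529610985912 317.0901129319624 237.7631369900713
[[0.4803, -0.6199, 0.6205, -0.1818], [-0.877, -0.3502, 0.3289, -0.3973], [0.0134, -0.7022, -0.7119, 1.0464], [0.0, 0.0, 0.0, 1.0]]
{'time': 0.1, 'qpos': array([ 1.05602721e+00,  3.42620679e-01,  1.52491429e+00, -5.46405593e-05,
        1.27540393e+00, -1.45996709e-01]), 'qvel': array([ 2.39001746e-04, -1.96489672e-03, -2.07507672e-03, -2.35611238e-05,
       -1.36702386e-04,  1.10875328e-03]), 'joint_efforts': array([ 2.73289377e-03, -4.32005632e+01, -2.44695371e+01,  7.20687769e-02,
        5.26135066e-02, -5.61845081e-05]), 'tool_pos': array([0.18916921, 0.4896002 , 0.40413361]), 'tool_rot': array([-3.14025313e+00, -1.44153618e-04,  2.77283610e+00]), 'contact_force': array([-0.74808454,  0.02302872,  0.01244273]), 'torque': array([-0.01085084,  0.01687843,  0.01851826]), 'grip_force': 0.0, 'opening': 0.09192835007038286}
```

View pics/top0.png

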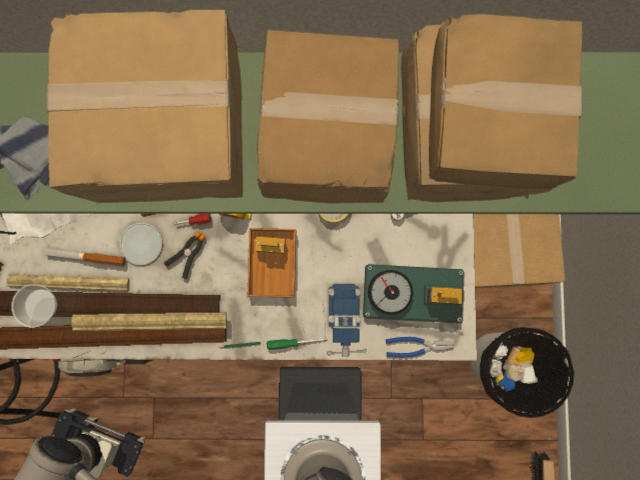

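View pics/scene0.png

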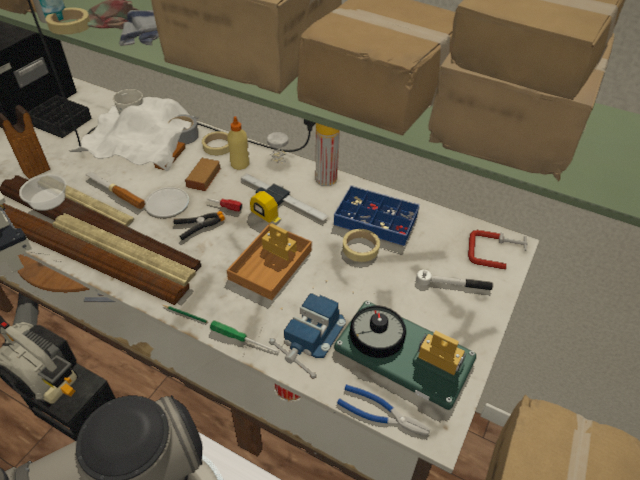

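The tester is at right (top px ~413,293), with its dial at (390,292) and the hanger at (446,295). The tray is at (272,263) with the tested hanger in its far half, and a blue vise at (344,310) stands between them. Next, rough positions.

```bash
cat > h.py <<'E'
import cv2,numpy as np
from cell import robot, camrig, order
def cam(n): 
    c=camrig.read_camera(n); c["hsv"]=cv2.cvtColor(c["image"],cv2.COLOR_RGB2HSV); return c
def ray(c,uv,z):
    P=np.array(c["pose"]); d=P[:3,:3]@[(uv[0]-c["cx"])/c["fx"],(uv[1]-c["cy"])/c["fy"],1]
    return P[:3,3]+d*(z-P[2,3])/d[2]
def proj(c,p):
    P=np.array(c["pose"]); q=P[:3,:3].T@(np.array(p)-P[:3,3]); return q[:2]/q[2]*[c["fx"],c["fy"]]+[c["cx"],c["cy"]]
def mask(c,lo,hi,box=None):
    m=cv2.inRange(c["hsv"],np.array(lo),np.array(hi))
    if box: z=np.zeros_like(m); a,b,w,h=box; z[b:h,a:w]=m[b:h,a:w]; m=z
    return m
def rect(m):
    cs,_=cv2.findContours(m,cv2.RETR_EXTERNAL,cv2.CHAIN_APPROX_NONE); return cv2.minAreaRect(max(cs,key=cv2.contourArea))
def toolmove(dw):
    """world shift -> tool axes"""
    from scipy.spatial.transform import Rotation as R
    s=robot.observe(); return R.from_euler("xyz",s["tool_rot"]).inv().apply(dw)
E
python3 - <<'E'
from h import *
c=cam("top")
for n,b,z in(("tester",(355,255,475,330),.03),("tray",(240,222,304,304),.034)):
    m=mask(c,(70,60,20),(95,255,140),b) if n=="tester" else mask(c,(5,110,80),(22,255,255),b)
    m=cv2.morphologyEx(m,cv2.MORPH_CLOSE,np.ones((9,9)))
    r=rect(m); print(n,r); q=np.array([ray(c,p,z) for p in cv2.boxPoints(r)]); print(q.round(4).tolist(),q.mean(0))
for uv,z in (((344,285),.06),((344,343),.02),((328,290),.05),((270,244),.09),((446,295),.12),((390,292),.058)): print(uv,ray(c,uv,z).round(3))
s=robot.observe(); from scipy.spatial.transform import Rotation as R
w=cam("wrist"); T=np.eye(4); T[:3,:3]=R.from_euler("xyz",s["tool_rot"]).as_matrix(); T[:3,3]=s["tool_pos"]
print("tool_T_cam",(np.linalg.inv(T)@np.array(w["pose"])).round(3).tolist(),w["fx"]); print(T.round(3).tolist())
E
```

```text
tester ((427.5, 294.0), (50.0, 43.0), 90.0)
[[0.575, -0.2322, 0.03], [0.5753, -0.3513, 0.03], [0.4379, -0.3484, 0.03], [0.4376, -0.2304, 0.03]] [ 0.50645858 -0.29056989  0.03      ]
tray ((271.1436767578125, 262.24774169921875), (47.05318069458008, 68.47386169433594), 1.2188752889633179)
[[0.4996, 0.208, 0.034], [0.6897, 0.2065, 0.034], [0.6871, 0.0751, 0.034], [0.4971, 0.0781, 0.034]] [0.59337191 0.14192845 0.034     ]
(344, 285) [ 0.53  -0.059  0.06 ]
(344, 343) [ 0.371 -0.06   0.02 ]
(328, 290) [ 0.517 -0.015  0.05 ]
(270, 244) [0.639 0.141 0.09 ]
(446, 295) [ 0.505 -0.319  0.12 ]
(390, 292) [ 0.512 -0.183  0.058]
tool_T_cam [[0.0, -0.966, -0.259, 0.07], [1.0, 0.0, 0.0, -0.0], [0.0, -0.259, 0.966, 0.021], [0.0, 0.0, 0.0, 1.0]] 352.6019494549767
[[-0.933, 0.36, -0.001, 0.189], [0.36, 0.933, -0.001, 0.49], [0.0, -0.001, -1.0, 0.404], [0.0, 0.0, 0.0, 1.0]]
```

Careful with the scale: turns go in shares of 90 degrees. That gives: 0.12 rad is 0.0764.

```bash
echo '[-0.037,0.0144,0,0,0,0,-0.037,0.0144,0,0,0,0,-0.037,0.0144,0,0,0,0,-0.037,0.0144,0,0,0,0,-0.037,0.0144,0,0,0,0,-0.037,0.0144,0,0,0,0]' | python3 drive.py 0.07
echo '[-0.0144,-0.0373,0,0,0,0,-0.0144,-0.0373,0,0,0,0,-0.0144,-0.0373,0,0,0,0,-0.0144,-0.0373,0,0,0,0,-0.0144,-0.0373,0,0,0,0,-0.0144,-0.0373,0,0,0,0,-0.0144,-0.0373,0,0,0,0,-0.0144,-0.0373,0,0,0,0]' | python3 drive.py
echo '[-0.0144,-0.0373,0,0,0,0,-0.0144,-0.0373,0,0,0,0,-0.0144,-0.0373,0,0,0,0,-0.0144,-0.0373,0,0,0,0,-0.0144,-0.0373,0,0,0,0,-0.0144,-0.0373,0,0,0,0,-0.0144,-0.0373,0,0,0,0,-0.0144,-0.0373,0,0,0,0]' | python3 drive.py
echo '[0,0,0,0,0,0.0764,0,0,0,0,0,0.0764,0,0,0,0,0,0.0764,0,0,0,0,0,0.0764,0,0,0,0,0,0.0764,0,0,0,0,0,0.0764,0,0,0,0,0,0.0764,0,0,0,0,0,0.0764]' | python3 drive.py
echo '[0,0,0,0,0,0.0764,0,0,0,0,0,0.0764,0,0,0,0,0,0,0,0,0,0,0,0]' | python3 drive.py
```

```text
time: 0.7
tool_pos: [0.4293, 0.4899, 0.4045]
tool_rot: [-3.141, -0.0, 2.773]
contact_force: [-0.1, 1.7, 1.3]
opening: 0.0703
grip_force: 0.0
time: 1.37
tool_pos: [0.4268, 0.1687, 0.4046]
tool_rot: [-3.142, 0.0, 2.773]
contact_force: [1.2, -1.0, -0.7]
opening: 0.07
grip_force: 0.0
time: 2.03
tool_pos: [0.4267, -0.1514, 0.4048]
tool_rot: [3.141, 0.0, 2.773]
contact_force: [1.5, 0.3, 0.1]
opening: 0.0698
grip_force: 0.0
time: 2.7
tool_pos: [0.4272, -0.1494, 0.4045]
tool_rot: [-3.141, -0.0, 1.807]
contact_force: [-0.6, 0.4, 0.4]
opening: 0.0698
grip_force: 0.0
time: 3.03
tool_pos: [0.4272, -0.1494, 0.4046]
tool_rot: [-3.141, -0.0, 1.576]
contact_force: [0.6, -0.3, -0.3]
opening: 0.0701
grip_force: 0.0
```

```bash
echo '[-0.025,0.02,0,0,0,0,-0.025,0.02,0,0,0,0,-0.025,0.02,0,0,0,0,-0.025,0.018,0,0,0,0,0,0,0,0,0,0,0,0,0,0,0,0]' | python3 drive.py
python3 - <<'E'
from h import *
c=cam("wrist"); cv2.imwrite("pics/w1.png",c["image"][:,:,::-1]); np.savez("w1.npz",**{k:c[k] for k in c})
for n,p in (("grip",(.506,-.319,.128)),("knob",(.512,-.183,.084))): print(n,proj(c,p))
E
```

```text
time: 3.53
tool_pos: [0.5057, -0.2502, 0.4037]
tool_rot: [-3.14, -0.001, 1.575]
contact_force: [-0.6, 1.1, -0.2]
opening: 0.0699
grip_force: 0.0
grip [317.20135483 324.52089094]
knob [325.26098352 148.23114276]
```

View pics/w1.png

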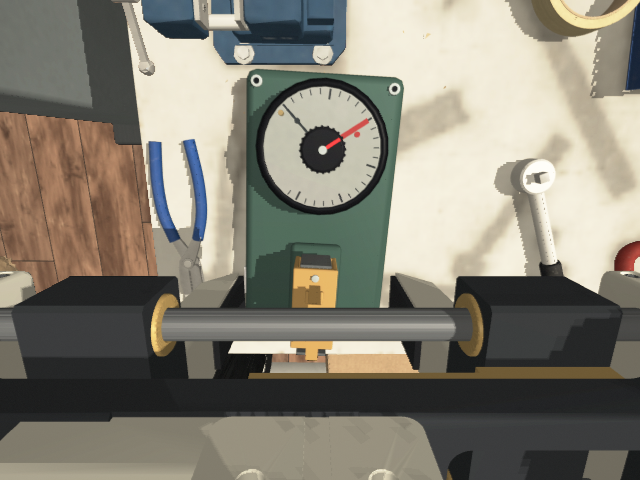

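Wrist view: dial centre (322,150), red pointer tip (367,122) so ≈1.8 rad, base corner bolts at (256,80) and (394,89), hanger at (313,290) partly behind the gripper.

```bash
python3 - <<'E'
from h import *
c=dict(np.load("w1.npz"))
g=cv2.cvtColor(c["image"],cv2.COLOR_RGB2GRAY)
m=((g<45)*255).astype(np.uint8); z=np.zeros_like(m); z[70:222,250:395]=m[70:222,250:395]
cs,_=cv2.findContours(z,cv2.RETR_EXTERNAL,cv2.CHAIN_APPROX_NONE); k=max(cs,key=lambda a:cv2.minEnclosingCircle(a)[1])
e=cv2.fitEllipse(k); print("rim",e,ray(c,e[0],.058))
b=[ray(c,p,.03) for p in ((256.5,80),(394.5,89))]; d=b[1]-b[0]; print("bolts",b,"yaw",np.arctan2(d[1],d[0]))
m=mask(c,(70,60,20),(95,255,140),(230,60,420,300)); ys=[]; 
L=[];Rr=[]
for r in range(215,240,2):
    x=np.where(m[r])[0]; L.append(ray(c,(x.min(),r),.03)[:2]); Rr.append(ray(c,(x.max(),r),.03)[:2])
for q in (L,Rr):
    q=np.array(q); f=np.polyfit(q[:,1],q[:,0],1); print("edge dx/dy",f[0],q.mean(0))
h=mask(c,(12,100,90),(28,255,255),(270,240,350,308)); r=rect(h); print("hanger",r)
for row in (262,275,290,300):
    x=np.where(h[row])[0]; print(row,x.min(),x.max(),ray(c,((x.min()+x.max())/2,row),.088))
t=cam("top"); h=mask(t,(12,110,90),(30,255,255),(422,280,470,312)); r=rect(h); print("top",r,ray(t,r[0],.1), [ray(t,p,.088).round(3).tolist() for p in cv2.boxPoints(r)])
e=t["image"][276:314,420:472]; w=c["image"][240:308,270:350]
cv2.imwrite("pics/crop.png",np.hstack([cv2.resize(e,None,fx=7,fy=7)[:266,:364],cv2.resize(w,None,fx=3.9,fy=3.9)[:266,:310]])[:,:,::-1])
E
```

```text
rim ((321.4373779296875, 145.96337890625), (131.52369689941406, 135.81495666503906), 4.354714393615723) [ 0.509158   -0.18126909  0.058     ]
bolts [array([ 0.44907078, -0.12268999,  0.03      ]), array([ 0.57694949, -0.12991434,  0.03      ])] yaw -0.05643376580889301
edge dx/dy 0.08949890259139857 [ 0.43415165 -0.26201128]
edge dx/dy 0.054409414205261 [ 0.57705701 -0.26138037]
hanger ((314.5746765136719, 282.43212890625), (44.37828826904297, 51.2276725769043), 2.726310968399048)
262 295 335 [ 0.50389283 -0.27989942  0.088     ]
275 293 337 [ 0.503928  -0.2920654  0.088    ]
290 292 336 [ 0.50307034 -0.3064172   0.088     ]
300 292 335 [ 0.50263825 -0.31617454  0.088     ]Traceback (most recent call last):
  File "<stdin>", line 17, in <module>
  File "h.py", line 15, in rect
    cs,_=cv2.findContours(m,cv2.RETR_EXTERNAL,cv2.CHAIN_APPROX_NONE); return cv2.minAreaRect(max(cs,key=cv2.contourArea))
                                                                                             ~~~^^^^^^^^^^^^^^^^^^^^^^^^
ValueError: max() iterable argument is empty
```

Scaled: 0.06 rad is 0.0382.

```bash
echo '[-0.037,-0.002,0,0,0,0,-0.037,-0.002,0,0,0,0,0,0,0,0,0,0.0382,0,0,0.03,0,0,0,0,0,0.03,0,0,0,0,0,0,0,0,0]' | python3 drive.py 0.05
python3 - <<'E'
from h import *
c=cam("wrist"); cv2.imwrite("pics/w2.png",c["image"][:,:,::-1]); print(robot.observe()["tool_pos"],robot.observe()["tool_rot"])
E
```

```text
time: 4.13
tool_pos: [0.5, -0.3215, 0.3397]
tool_rot: [-3.133, -0.006, 1.514]
contact_force: [-0.2, 1.7, -1.3]
opening: 0.0501
grip_force: 0.0
[ 0.50068889 -0.32193806  0.34265349] [-3.1364341  -0.0040686   1.51436953]
```

View pics/w2.png

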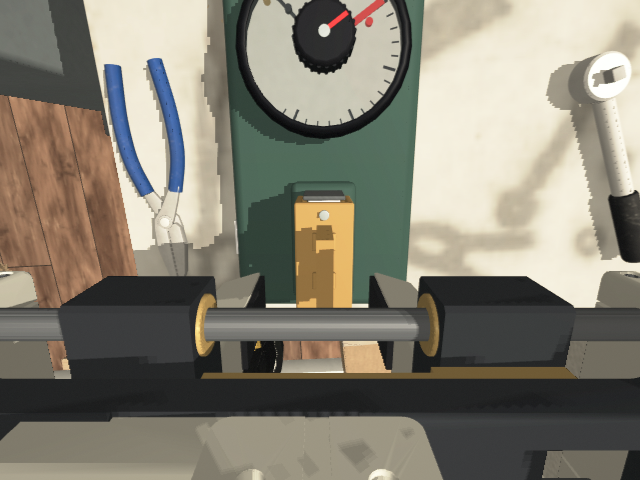

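Aligned: the saddle (294–353 px) is parallel and centred between the fingers to about 2 mm. Descend and grip.

```bash
echo '[-0.002,0.0015,0.02,0,0,0,0,0,0.02,0,0,0,0,0,0.02,0,0,0,0,0,0.011,0,0,0,0,0,0,0,0,0,0,0,0,0,0,0]' | python3 drive.py 0.05
echo '[0,0,0,0,0,0,0,0,0,0,0,0,0,0,0,0,0,0,0,0,0,0,0,0,0,0,0,0,0,0,0,0,0,0,0,0]' | python3 drive.py 0.0 45
python3 - <<'E'
from h import *
print(robot.observe())
E
```

```text
time: 4.68
tool_pos: [0.5033, -0.3253, 0.2751]
tool_rot: [3.141, 0.001, 1.514]
contact_force: [-1.3, -0.1, -0.3]
opening: 0.0498
grip_force: 0.0
time: 5.18
tool_pos: [0.503, -0.3254, 0.2739]
tool_rot: [3.141, 0.0, 1.513]
contact_force: [0.2, 0.1, -0.4]
opening: 0.0147
grip_force: 0.0
{'time': 5.1833, 'qpos': array([-7.02131387e-01,  6.00434571e-01,  1.48248552e+00,  1.02197224e-04,
        1.05835315e+00, -6.44158499e-01]), 'qvel': array([-0.00114135,  0.00397682,  0.00154707, -0.00135958, -0.00317373,
        0.00027289]), 'joint_efforts': array([ 1.05894302e-02, -5.30799043e+01, -2.15628201e+01,  3.84374172e-02,
        7.89013132e-02, -8.69814676e-05]), 'tool_pos': array([ 0.50297359, -0.32539858,  0.27393007]), 'tool_rot': array([3.14128375e+00, 1.20580611e-04, 1.51277333e+00]), 'contact_force': array([ 0.21027763,  0.06550927, -0.36729709]), 'torque': array([-0.05307739,  0.07238475, -0.02320087]), 'grip_force': 0.0, 'opening': 0.014687129549993462}
```

```bash
echo '[0,0,0,0,0,0,0,0,0,0,0,0,0,0,0,0,0,0,0,0,0,0,0,0]' | python3 drive.py
echo '[0,0,-0.004,0,0,0,0,0,-0.004,0,0,0,0,0,0,0,0,0,0,0,0,0,0,0]' | python3 drive.py
```

```text
time: 5.52
tool_pos: [0.5029, -0.3254, 0.2737]
tool_rot: [-3.141, -0.0, 1.513]
contact_force: [-1.3, 0.6, 2.2]
opening: 0.0092
grip_force: 45.0
time: 5.85
tool_pos: [0.503, -0.3253, 0.2821]
tool_rot: [3.141, -0.0, 1.513]
contact_force: [-0.6, 2.1, -0.8]
opening: 0.0096
grip_force: 45.0
```

```bash
echo '[0,0,0,0,0,0,0,0,0,0,0,0]' | python3 drive.py; python3 - <<'E'
from h import *
c=cam("wrist"); im=c["image"][:,:,::-1]; s=cam("scene")["image"][280:430,320:500,::-1]
cv2.imwrite("pics/w3.png",np.hstack([im[0:360,180:480],cv2.resize(s,(432,360))])); print(robot.observe())
E
```

```text
time: 6.02
tool_pos: [0.503, -0.3253, 0.2822]
tool_rot: [3.141, 0.0, 1.513]
contact_force: [-1.2, 1.5, 0.5]
opening: 0.0098
grip_force: 45.0
{'time': 6.1167, 'qpos': array([-7.01971299e-01,  5.90836105e-01,  1.47431538e+00,  2.89745700e-04,
        1.07593890e+00, -6.44213196e-01]), 'qvel': array([ 0.00114518, -0.00070533,  0.00047433,  0.00019495, -0.00014524,
        0.00019496]), 'joint_efforts': array([-6.91824798e-01, -5.24991846e+01, -2.25216651e+01, -2.36934833e-01,
       -5.61607629e-01,  1.98126188e-02]), 'tool_pos': array([ 0.50302558, -0.32528754,  0.28216622]), 'tool_rot': array([3.14103790e+00, 9.76961526e-05, 1.51290066e+00]), 'contact_force': array([-2.0873834 ,  2.04622037,  1.32501723]), 'torque': array([0.35710346, 0.23098244, 0.00862859]), 'grip_force': 44.98819447224378, 'opening': 0.009843004006963715}
```

View pics/w3.png

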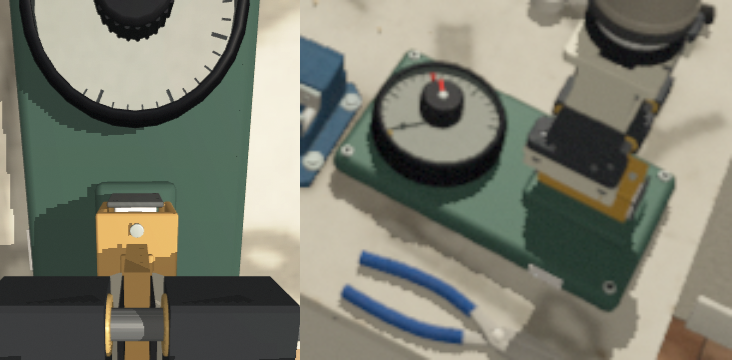

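```bash
for i in 1; do echo '[0,0,-0.003,0,0,0,0,0,0,0,0,0]' | python3 drive.py; done; python3 - <<'E'
from h import *
o=robot.observe(); print(o["contact_force"],o["torque"],o["joint_efforts"])
c=cam("wrist"); im=c["image"][:,:,::-1]
np.savez("w4.npz",**c)
h=mask(c,(12,100,90),(28,255,255),(270,190,370,260)); ys=np.where(h.any(1))[0]; print(ys.min())
for y in (218,225,232,240,250,260):
    x=np.where(h[y])[0]; print(y,(x.min(),x.max()) if len(x) else None)
print([proj(c,(.5045,-.284,z)).round(1).tolist() for z in (.088,.096,.099)])
E
```

```text
time: 6.28
tool_pos: [0.503, -0.3255, 0.2858]
tool_rot: [3.141, 0.001, 1.513]
contact_force: [-2.6, 0.6, 5.6]
opening: 0.0099
grip_force: 45.0
[-2.63764795  0.62646424  5.5594412 ] [ 0.2775852   0.64136463 -0.00413804] [ 4.31413315e-01 -4.99871922e+01 -2.21172416e+01  4.15394800e-01
 -1.15789231e+00 -2.64150047e-03]
202
218 (np.int64(275), np.int64(357))
225 (np.int64(276), np.int64(357))
232 (np.int64(276), np.int64(357))
240 (np.int64(276), np.int64(357))
250 (np.int64(276), np.int64(356))
260 None
[[315.0, 202.0], [314.9, 204.6], [314.9, 205.7]]
```

```bash
echo '[0,0,-0.003,0,0,0,0,0,0,0,0,0,0,0,0,0,0,0]' | python3 drive.py; echo '[0,0,-0.004,0,0,0,0,0,-0.004,0,0,0,0,0,0,0,0,0,0,0,0,0,0,0,0,0,0,0,0,0]' | python3 drive.py;  python3 - <<'E'
from h import *
c=cam("wrist"); im=c["image"][:,:,::-1]; s=cam("scene")["image"][280:430,320:500,::-1]
cv2.imwrite("pics/w5.png",np.hstack([im[0:360,180:480],cv2.resize(s,(432,360))])); print(robot.observe()["contact_force"])
E
```

```text
time: 6.58
tool_pos: [0.5031, -0.3256, 0.2878]
tool_rot: [3.141, 0.0, 1.513]
contact_force: [-0.2, 0.6, -1.3]
opening: 0.0098
grip_force: 45.0
time: 7.0
tool_pos: [0.503, -0.3254, 0.2957]
tool_rot: [3.141, -0.0, 1.513]
contact_force: [0.6, 0.2, -1.4]
opening: 0.0098
grip_force: 45.0
[-0.58052541 -0.3793069  -2.72605638]
```

View pics/w5.png

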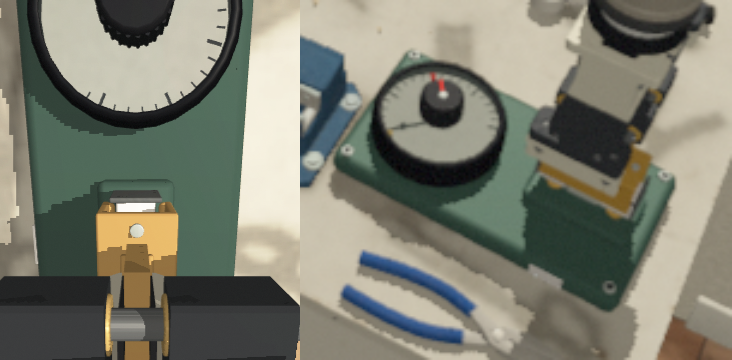

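The hanger is free: its feet hang off the rail, the rail is visible below, and the force is just its weight. Lift and carry.

Scaled: -0.044 rad is -0.028.

```bash
echo '[0,0,-0.02,0,0,0,0,0,-0.03,0,0,0,0,0,-0.03,0,0,0,0,0,-0.025,0,0,0]' | python3 drive.py; echo '[0.02,0.002,0,0,0,0,0.038,0.003,0,0,0,0,0.038,0.003,0,0,0,0,0.038,0.003,0,0,0,0,0.038,0.003,0,0,0,0,0.038,0.003,0,0,0,0,0.038,0.003,0,0,0,0,0.038,0.003,0,0,0,0]' | python3 drive.py;echo '[0.038,0.002,0,0,0,0,0.038,0.002,0,0,0,0,0.02,0.002,0,0,0,-0.028,0,0,0,0,0,0,0,0,0,0,0,0,0,0,0,0,0,0]' | python3 drive.py;  python3 - <<'E'
from h import *
c=cam("wrist"); im=c["image"][:,:,::-1]; np.savez("w6.npz",**c); cv2.imwrite("pics/w6.png",im); o=robot.observe(); print(o["tool_pos"],o["tool_rot"],o["contact_force"])
for p in ((-.095,-.065),(.095,-.065),(.095,.065),(-.095,.065)): print(proj(c,(.5934+p[0],.1419+p[1],.034)))
E
```

```text
time: 7.43
tool_pos: [0.503, -0.3253, 0.4025]
tool_rot: [3.141, 0.0, 1.513]
contact_force: [0.8, -0.8, -1.0]
opening: 0.0097
grip_force: 45.0
time: 8.1
tool_pos: [0.5423, -0.0394, 0.4007]
tool_rot: [3.141, -0.0, 1.513]
contact_force: [0.3, -0.4, -1.5]
opening: 0.0094
grip_force: 45.0
time: 8.6
tool_pos: [0.554, 0.0538, 0.4006]
tool_rot: [-3.141, 0.0, 1.556]
contact_force: [0.4, 0.2, -1.0]
opening: 0.0096
grip_force: 45.0
[0.55400218 0.05338136 0.40061732] [-3.14132164e+00  3.16281912e-04  1.55547613e+00] [ 0.94038737 -0.43176464 -1.55896343]
[259.88465632 194.59993635]
[453.90220811 191.87972431]
[466.71275276  44.53062676]
[251.675169    47.91211258]
```

View pics/w6.png

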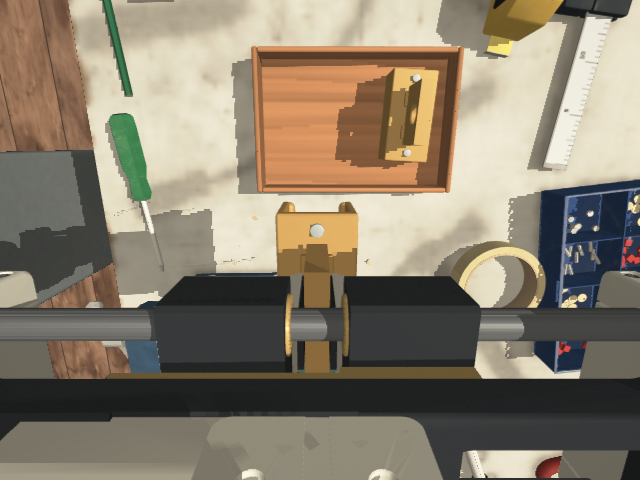

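The tray's rim corners are near (258,193), (450,191), (463,47) and (252,47). The tested hanger is at (410,115), and the held hanger is square at (317,240).

```bash
python3 - <<'E'
from h import *
c=dict(np.load("w6.npz"))
m=mask(c,(3,90,60),(20,255,255),(240,35,475,198)); m=cv2.morphologyEx(m,cv2.MORPH_CLOSE,np.ones((5,5)))
cs,_=cv2.findContours(m,cv2.RETR_EXTERNAL,cv2.CHAIN_APPROX_NONE); k=cv2.convexHull(max(cs,key=cv2.contourArea)); a=cv2.approxPolyDP(k,6,True)[:,0]; print(a.tolist())
q=np.array([ray(c,p,.034)for p in a]); print(q.round(4).tolist(),q.mean(0))
for u in ((414,78),(407,153)): print("screws",ray(c,u,.043).round(4))
g=mask(c,(12,100,90),(28,255,255),(270,195,365,270)); 
for y in (225,235,245): x=np.where(g[y])[0]; print(y,x.min(),x.max())
E
```

```text
[[252, 47], [463, 47], [449, 191], [258, 191]]
[[0.4987, 0.2076, 0.034], [0.6853, 0.205, 0.034], [0.6835, 0.0778, 0.034], [0.4968, 0.0804, 0.034]] [0.59108156 0.1427192  0.034     ]
screws [0.6411 0.1788 0.043 ]
screws [0.6383 0.1148 0.043 ]
225 276 357
235 276 357
245 277 356
```

```bash
echo '[0.03,-0.002,0,0,0,0,0.03,-0.002,0,0,0,0,0.0295,-0.0015,0,0,0,0,0,0,0.03,0,0,0,0,0,0.04,0,0,0,0,0,0.04,0,0,0,0,0,0.03,0,0,0,0,0,0.01,0,0,0]' | python3 drive.py; echo '[0,0,0.009,0,0,0,0,0,0.005,0,0,0,0,0,0,0,0,0,0,0,0,0,0,0,0,0,0,0,0,0]' | python3 drive.py
echo '[0,0,0.002,0,0,0,0,0,0.001,0,0,0,0,0,0,0,0,0,0,0,0,0,0,0,0,0,0,0,0,0]' | python3 drive.py
```

```text
time: 9.32
tool_pos: [0.5485, 0.1423, 0.2461]
tool_rot: [-3.133, 0.001, 1.555]
contact_force: [-1.5, 0.7, -1.6]
opening: 0.0095
grip_force: 45.0
time: 9.73
tool_pos: [0.5504, 0.1438, 0.2384]
tool_rot: [3.138, -0.001, 1.557]
contact_force: [-1.1, -0.5, -1.7]
opening: 0.0097
grip_force: 45.0
time: 10.15
tool_pos: [0.5498, 0.1439, 0.2338]
tool_rot: [3.141, -0.0, 1.557]
contact_force: [0.4, -0.5, -1.0]
opening: 0.0096
grip_force: 45.0
```

```bash
echo '[0,0,0.002,0,0,0,0,0,0,0,0,0,0,0,0,0,0,0,0,0,0,0,0,0]' | python3 drive.py
echo '[0,0,0.0015,0,0,0,0,0,0,0,0,0,0,0,0,0,0,0,0,0,0,0,0,0]' | python3 drive.py
echo '[0,0,0.001,0,0,0,0,0,0,0,0,0,0,0,0,0,0,0,0,0,0,0,0,0]' | python3 drive.py
```

```text
time: 10.48
tool_pos: [0.5498, 0.1439, 0.2316]
tool_rot: [-3.141, -0.0, 1.557]
contact_force: [-0.1, -0.7, -1.1]
opening: 0.01
grip_force: 45.0
time: 10.82
tool_pos: [0.5498, 0.1439, 0.2302]
tool_rot: [3.142, -0.0, 1.557]
contact_force: [-0.4, -0.9, -2.1]
opening: 0.0095
grip_force: 45.0
time: 11.15
tool_pos: [0.5498, 0.1439, 0.2292]
tool_rot: [3.142, -0.0, 1.557]
contact_force: [-0.4, -0.1, -2.1]
opening: 0.0096
grip_force: 45.0
```

```bash
echo '[0,0,0.001,0,0,0,0,0,0,0,0,0,0,0,0,0,0,0]' | python3 drive.py
echo '[0,0,0.001,0,0,0,0,0,0,0,0,0,0,0,0,0,0,0]' | python3 drive.py
python3 - <<'E'
from h import *
print(robot.observe()["joint_efforts"],robot.observe()["contact_force"])
E
```

```text
time: 11.4
tool_pos: [0.5499, 0.1439, 0.2287]
tool_rot: [3.141, -0.0, 1.557]
contact_force: [-1.7, -0.3, 5.1]
opening: 0.0099
grip_force: 45.0
time: 11.65
tool_pos: [0.5498, 0.1439, 0.2287]
tool_rot: [3.141, -0.0, 1.557]
contact_force: [-4.9, -0.6, 12.4]
opening: 0.0096
grip_force: 45.0
[-1.99312591e-01 -4.48572421e+01 -1.83235967e+01  1.14447274e-01
 -1.39019497e+00 -9.12986252e-04] [-4.94597383 -0.59434197 12.44899721]
```

Touchdown at the predicted height. Ease the load off, release, rise and look.

```bash
echo '[0,0,-0.0012,0,0,0,0,0,0,0,0,0,0,0,0,0,0,0]' | python3 drive.py
echo '[0,0,0,0,0,0,0,0,0,0,0,0,0,0,0,0,0,0,0,0,0,0,0,0,0,0,0,0,0,0,0,0,0,0,0,0]' | python3 drive.py 0.034 10
echo '[0,0,-0.015,0,0,0,0,0,-0.03,0,0,0,0,0,-0.04,0,0,0,0,0,-0.04,0,0,0,0,0,-0.04,0,0,0,0,0,0,0,0,0]' | python3 drive.py 
echo '[-0.03,0,0,0,0,0,-0.03,0,0,0,0,0,-0.03,0,0,0,0,0,0,0,0,0,0,0,0,0,0,0,0,0]' | python3 drive.py 0.06
python3 - <<'E'
from h import *
c=cam("wrist"); im=c["image"][:,:,::-1]; s=cam("scene")["image"][:,:,::-1]; np.savez("w7.npz",**c)
cv2.imwrite("pics/w7.png",np.vstack([np.hstack([im[20:260,200:500],cv2.resize(s[210:310,220:320],(240,240))]),cv2.resize(s[280:400,320:500],(540,360))])); o=robot.observe();print(o["tool_pos"])
E
```

```text
time: 11.9
tool_pos: [0.5499, 0.1439, 0.2287]
tool_rot: [3.141, -0.0, 1.557]
contact_force: [-1.5, -0.1, 4.2]
opening: 0.0097
grip_force: 45.0
time: 12.4
tool_pos: [0.5498, 0.1439, 0.2283]
tool_rot: [-3.141, -0.0, 1.557]
contact_force: [-0.4, 0.2, -0.6]
opening: 0.0339
grip_force: 0.0
time: 12.9
tool_pos: [0.5508, 0.1441, 0.4021]
tool_rot: [3.127, -0.002, 1.557]
contact_force: [1.5, -0.2, 1.0]
opening: 0.0338
grip_force: 0.0
time: 13.32
tool_pos: [0.5486, 0.0526, 0.3932]
tool_rot: [-3.142, -0.0, 1.554]
contact_force: [-0.5, 0.0, -0.2]
opening: 0.0588
grip_force: 0.0
[0.54854504 0.05424365 0.39326837]
```

View pics/w7.png

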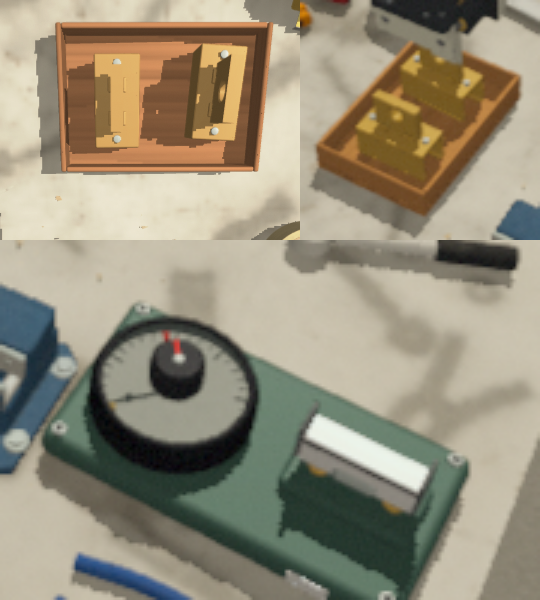

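Both hangers stand upright in the tray, and the rail is empty with the needle back at rest. Now the knob.

```bash
echo '[-0.034,-0.007,0,0,0,0,-0.034,-0.007,0,0,0,0,-0.034,-0.007,0,0,0,0,-0.034,-0.007,0,0,0,0,-0.034,-0.007,0.02,0,0,0,0,0,0.025,0,0,0,0,0,0,0,0,0,0,0,0,0,0,0]' | python3 drive.py 0.06
echo '[0,0,0,0,0,0,0,0,0,0,0,0]' | python3 drive.py
cat > dial.py <<'E'
from h import *
c=cam("wrist"); np.savez("w8.npz",**c)
ctr=np.array([.5092,-.1813]); u=proj(c,(*ctr,.058)).astype(int); print("pred",u)
g=cv2.cvtColor(c["image"],cv2.COLOR_RGB2GRAY); m=((g<45)*255).astype(np.uint8)
z=np.zeros_like(m); z[max(0,u[1]-100):min(272,u[1]+100),u[0]-100:u[0]+100]=m[max(0,u[1]-100):min(272,u[1]+100),u[0]-100:u[0]+100]
cs,_=cv2.findContours(z,cv2.RETR_EXTERNAL,cv2.CHAIN_APPROX_NONE)
k=max(cs,key=lambda a:cv2.minEnclosingCircle(a)[1]); e=cv2.fitEllipse(k); print("rim",e,ray(c,e[0],.058))
h=c["hsv"]; r=((((h[...,0]<8)|(h[...,0]>172))&(h[...,1]>140)&(h[...,2]>110))*255).astype(np.uint8)
n,l,st,ce=cv2.connectedComponentsWithStats(r)
for i in range(1,n):
    if st[i,4]>8 and np.linalg.norm(ce[i]-u)<110: 
        p=ray(c,ce[i],.058); print("red",st[i],ce[i].round(1),p.round(4),"angle from zero",np.degrees((np.radians(135)-.0565-np.arctan2(*(p[:2]-ctr)[::-1])+np.pi)%(2*np.pi)-np.pi))
o=robot.observe(); print(o["tool_pos"],o["tool_rot"],o["qpos"])
cv2.imwrite("pics/d%d.png"%int(o["time"]*10),c["image"][max(0,u[1]-130):u[1]+130,max(0,u[0]-150):u[0]+150,::-1])
E
python3 dial.py; ls pics
```

```text
time: 14.08
tool_pos: [0.5112, -0.1147, 0.3477]
tool_rot: [-3.139, -0.002, 1.557]
contact_force: [0.2, 0.1, 1.1]
opening: 0.0599
grip_force: 0.0
time: 14.25
tool_pos: [0.5119, -0.1144, 0.3498]
tool_rot: [3.139, 0.001, 1.559]
contact_force: [0.1, -0.2, 0.7]
opening: 0.0602
grip_force: 0.0
pred [313 312]
rim ((314.02984619140625, 263.7231140136719), (48.20261001586914, 99.36376190185547), 89.97563171386719) [ 0.51007263 -0.13791732  0.058     ]
red [330 282  33  22 207] [347.1 293.1] [ 0.5371 -0.164   0.058 ] angle from zero 99.9031623561447
[ 0.51180239 -0.11449645  0.34975226] [3.13924547e+00 6.19132498e-04 1.55890284e+00] [-3.66347315e-01  3.91472748e-01  1.61074013e+00  2.57904632e-04
  1.13696362e+00 -3.54562682e-01]
d143.png
scene0.png
top0.png
w1.png
w2.png
w3.png
w5.png
w6.png
w7.png
```

```bash
python3 - <<'E'
from h import *
c=dict(np.load("w1.npz")); g=cv2.cvtColor(c["image"],cv2.COLOR_RGB2GRAY)
z=np.zeros_like(g); z[120:180,293:352]=(g[120:180,293:352]<70)*255
z=cv2.morphologyEx(z,cv2.MORPH_OPEN,np.ones((7,7)))
cs,_=cv2.findContours(z,cv2.RETR_EXTERNAL,cv2.CHAIN_APPROX_NONE); k=max(cs,key=cv2.contourArea); print(cv2.minEnclosingCircle(k), ray(c,cv2.minEnclosingCircle(k)[0],.078), ray(c,(322,150),.085))
print(toolmove([.5095-.5118,-.1813+.1145,0]))
E
```

```text
((321.78289794921875, 149.2522430419922), 23.382591247558594) [ 0.50923216 -0.18388723  0.078     ] [ 0.50932497 -0.18440371  0.085     ]
[-6.68226170e-02 -1.50546406e-03  3.78385642e-05]
```

```bash
echo '[-0.034,-0.001,0,0,0,0,-0.0345,-0.0005,0,0,0,0,0,0,0.03,0,0,0,0,0,0.03,0,0,0,0,0,0.03,0,0,0,0,0,0.012,0,0,0,0,0,0,0,0,0,0,0,0,0,0,0]' | python3 drive.py 0.06
echo '[0,0,0.006,0,0,0,0,0,0,0,0,0,0,0,0,0,0,0]' | python3 drive.py
```

```text
time: 14.97
tool_pos: [0.5093, -0.1837, 0.2469]
tool_rot: [3.141, 0.0, 1.558]
contact_force: [0.3, -0.6, -0.2]
opening: 0.06
grip_force: 0.0
time: 15.22
tool_pos: [0.509, -0.184, 0.2413]
tool_rot: [3.14, 0.001, 1.557]
contact_force: [0.2, -0.0, 0.0]
opening: 0.0593
grip_force: 0.0
```

Scaled: -0.08 rad is -0.0509.

```bash
echo '[0,0,0,0,0,0,0,0,0,0,0,0,0,0,0,0,0,0,0,0,0,0,0,0,0,0,0,0,0,0,0,0,0,0,0,0]' | python3 drive.py 0.0 8
echo '[0,0,0,0,0,-0.0509,0,0,0,0,0,-0.0509,0,0,0,0,0,-0.0509,0,0,0,0,0,-0.0509,0,0,0,0,0,0]' | python3 drive.py
python3 - <<'E'
from h import *
print(robot.observe()["torque"]); s=cam("scene")["image"]; cv2.imwrite("pics/s1.png",cv2.resize(s[295:365,335:425,::-1],None,fx=5,fy=5))
E
```

```text
time: 15.72
tool_pos: [0.5093, -0.1841, 0.2408]
tool_rot: [3.14, 0.0, 1.557]
contact_force: [4.4, 1.2, 0.0]
opening: 0.0375
grip_force: 8.0
time: 16.13
tool_pos: [0.5092, -0.1842, 0.2408]
tool_rot: [3.14, 0.001, 1.88]
contact_force: [4.0, 0.6, 1.5]
opening: 0.0376
grip_force: 8.0
[-0.0393704  -0.58387577  0.01908328]
```

View pics/s1.png

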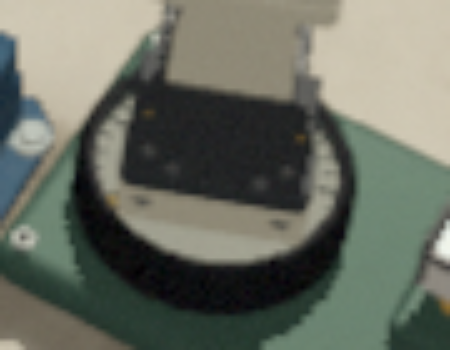

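The gripper hides the pointer, but the opening of 37.6 mm matches the knob. Keep turning and watch the twist for the stop.

Scaled: -0.1 rad is -0.0637.

```bash
echo '[0,0,0,0,0,-0.0637,0,0,0,0,0,-0.0637,0,0,0,0,0,-0.0637,0,0,0,0,0,-0.0637,0,0,0,0,0,-0.0637,0,0,0,0,0,-0.0637,0,0,0,0,0,-0.0637,0,0,0,0,0,-0.0637]' | python3 drive.py
python3 -c 'from cell import robot, camrig, order;print(robot.observe()["torque"])'
echo '[0,0,0,0,0,-0.0637,0,0,0,0,0,-0.0637,0,0,0,0,0,-0.0637,0,0,0,0,0,-0.0637,0,0,0,0,0,-0.0637,0,0,0,0,0,-0.0318,0,0,0,0,0,-0.0318]' | python3 drive.py
python3 -c 'from cell import robot, camrig, order;print(robot.observe()["torque"])'
echo '[0,0,0,0,0,-0.0318,0,0,0,0,0,-0.0318,0,0,0,0,0,-0.0318,0,0,0,0,0,-0.0318,0,0,0,0,0,0]' | python3 drive.py
python3 -c 'from cell import robot, camrig, order;o=robot.observe();print(o["torque"],o["qpos"])'
```

```text
time: 16.85
tool_pos: [0.5091, -0.1843, 0.2408]
tool_rot: [3.142, 0.002, 2.679]
contact_force: [3.2, -0.5, 1.5]
opening: 0.0376
grip_force: 8.0
[-0.0954624  -0.58665708  0.01323846]
time: 17.43
tool_pos: [0.5091, -0.1844, 0.2408]
tool_rot: [-3.14, 0.001, -3.007]
contact_force: [4.7, 0.0, 1.8]
opening: 0.0373
grip_force: 8.0
[-0.21019648 -0.54629427 -0.05429944]
time: 17.85
tool_pos: [0.5083, -0.1848, 0.2405]
tool_rot: [-3.141, -0.001, -2.807]
contact_force: [-1.4, -4.5, 2.8]
opening: 0.0377
grip_force: 8.0
[-0.64315191  0.27738064 -0.1579453 ] [-4.90053672e-01  5.55714940e-01  1.68591050e+00 -1.61347721e-03
  9.00459775e-01 -2.39397773e+00]
```

```bash
echo '[0,0,0,0,0,0,0,0,0,0,0,0,0,0,0,0,0,0,0,0,0,0,0,0,0,0,0,0,0,0]' | python3 drive.py 0.062
echo '[0,0,-0.02,0,0,0,0,0,-0.035,0,0,0,0,0,-0.04,0,0,0,0,0,-0.04,0,0,0,-0.035,0,-0.03,0,0,0,-0.035,0,0,0,0,0,0,0,0,0,0,0,0,0,0,0,0,0]' | python3 drive.py
echo '[0,0,0,0,0,0,0,0,0,0,0,0]' | python3 drive.py
python3 dial.py
python3 - <<'E'
import cv2,glob,os,numpy as np
from h import *
d=cv2.imread(max((f for f in glob.glob("pics/d*.png") if "dd" not in f),key=os.path.getmtime)); s=cam("scene")["image"][:,:,::-1]
d=cv2.resize(d,(400,int(400*d.shape[0]/d.shape[1]))); t=cv2.resize(s[200:400,150:510],(720,400))[:, :]
a=np.zeros((600,800,3),np.uint8); a[:min(d.shape[0],600),:400]=d[:600]; v=cv2.resize(s[295:365,335:425],(400,311)); a[:311,400:]=v; w=cv2.resize(s[180:330,140:520],(600,237)); a[360:597,:600]=w; cv2.imwrite("pics/fin.png",a)
E
```

```text
time: 18.27
tool_pos: [0.5087, -0.1838, 0.2403]
tool_rot: [3.141, -0.0, -2.807]
contact_force: [-0.1, -0.9, -0.0]
opening: 0.0618
grip_force: 0.0
time: 18.93
tool_pos: [0.5725, -0.1613, 0.4021]
tool_rot: [3.141, -0.0, -2.805]
contact_force: [-0.7, -0.3, 0.2]
opening: 0.0621
grip_force: 0.0
time: 19.1
tool_pos: [0.571, -0.1623, 0.4018]
tool_rot: [3.14, -0.002, -2.807]
contact_force: [0.1, -0.9, -0.4]
opening: 0.062
grip_force: 0.0
pred [318 151]
rim ((315.1570129394531, 146.98336791992188), (132.15318298339844, 136.5433807373047), 177.67189025878906) [ 0.50667942 -0.18554601  0.058     ]
red [336 128  30  16 161] [350.9 135.9] [ 0.4874 -0.159   0.058 ] angle from zero -2.532875590505054
red [319 142  16   9  62] [326.6 146.1] [ 0.5027 -0.1762  0.058 ] angle from zero -10.244047089782246
[ 0.57093261 -0.16246938  0.4020056 ] [ 3.14057377e+00 -1.22886685e-03 -2.80712735e+00] [-4.06285851e-01  4.71395086e-01  1.32937179e+00 -7.94563902e-05
  1.34242022e+00 -2.31152881e+00]
```

View pics/fin.png

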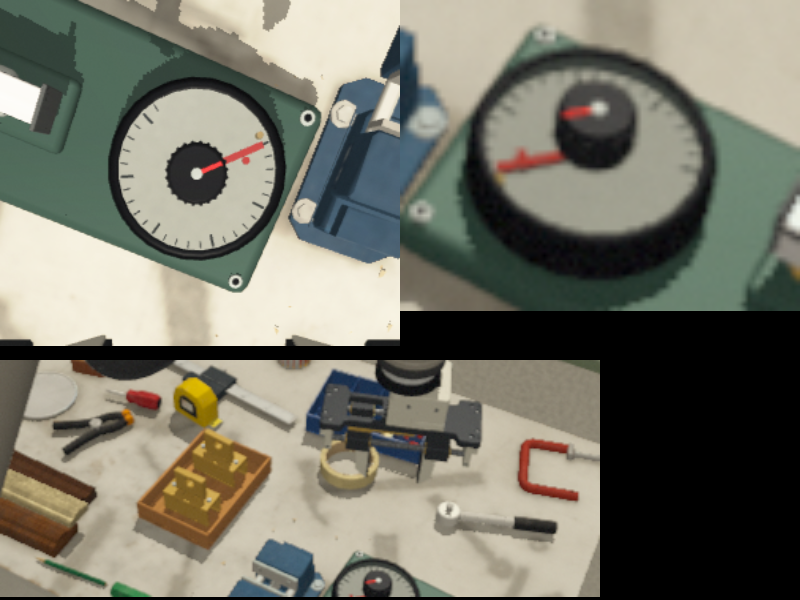

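The red pointer is against the brass pin at the first mark, measured within about 3° of zero, and the twist showed it reached the stop. Both hangers stand in the tray and the tools are undisturbed.

```bash
python3 -c 'from cell import robot, camrig, order;print(order.hand_in())'
```

```text
the job is handed in; nothing more can be done
None
```

I pulled the hanger off the rail and stood it upright in the tray next to the tested one, then turned the red peak pointer back to its zero stop; I've handed the job in at about 19 s, with no verdict returned.

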